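# Unpin the potting balance and take off the watered pot

## Task

The beam of the potting balance is locked by a looped spring clip through its upright drilled pin. With both pots left on their pans, pull the clip straight out of the pin and lay it flat on the bench, clear of the balance and the tray. Then see which pan sinks and stand that heavier pot upright in the black drip tray, leaving the lighter pot on its pan and the other things where they are.

Things in the scene. Friction and masses are not known exactly. Their poses are not given: they have to be found in the camera images.
- balance: Grey steel base of a beam balance, fixed; plate 120 (x) x 300 (y) x 14 mm. Origin under its centre on the bench; x points away from the robot (within 0.3 rad), y left along the beam. The beam pivots 75 mm above the origin. A grey rest block, 93 mm high, x -60 to -26, y -63 to -19 mm, carries the clip. Pin, ears and block stand lower than the pots' rims.
- beam (a joint): Tilt of the balance beam (rad): 0 level, positive with the left (+y) pan up and the right pan down, negative with the left pan down; stops at -0.16 and +0.16. Once the clip is out it tips within about a second to the stop on the heavier pot's side, and after a pot is taken off, to the other side.
- pan_left (a point): Centre of the floor of the left (+y) pan, a steel dish 98 mm wide with a 4 mm rim, fixed on the beam 120 mm from the pivot; its floor is 85 mm up when level, 19 mm lower when sunk. It tilts with the beam. A pot stands on it.
- pan_right (a point): The same for the right (-y) pan.
- pin_hole (a point): Centre of the 9 mm cross hole in the upright 17 mm steel pin, at x 0, y -52 mm on the balance, 97 mm up; pin top 114 mm up. The clip's leg passes along the balance's x through it and through 9 mm holes in two aluminium ears of the beam, before and behind the pin (x up to 18 mm either way), and so locks the beam to within 0.06 rad. It comes out towards the robot, along -x.
- clip_loop (a point): Loose clip: flat hairpin of 7 mm steel wire, 149 mm long, 50 g. Point: centre of its closed loop, mid thickness, 97 mm up. x runs from loop to tip of the straight leg, y across, z up. Loop 57 mm long, 45 mm wide over its straight sides (x -17 to +17 mm): pinch it there across y. It projects over free space, 25 mm or more clear on each side.
- clip: The same clip, origin and axes as clip_loop. Its leg lies at y -11 mm and ends 117 mm from the loop centre, 30 mm past the pin's centre; the other arm lies at y +11 mm, beside the pin. A pull of 55 mm along its -x frees it from pin and ears; rubbing force up to about 6 N.
- clip_tip (a point): Tip of the clip's straight leg, on the wire's axis.
- pot_a_centre (a point): Terracotta pot filled with soil, 60 mm high, 68 mm wide over the rim band at its top, tapering to about 50 mm at the foot; it stands on one of the pans. This point is on its axis, half-way up (30 mm over its foot); z up. The two pots look alike; one weighs about 0.3 kg, the other about 0.17 kg, and only the balance shows which.
- pot_b_centre (a point): The other terracotta pot, of the same size and make, on the other pan.
- tray: Black plastic drip tray, fixed, 160 x 160 mm, walls 16 mm high and 4 mm thick, floor 4 mm thick. Origin under its centre, on the bench; x and y along its sides.
- dropper: Bystander: small amber dropper bottle, 33 mm wide, 102 mm high, standing; origin at its foot.
- tape: Bystander: roll of grey tape lying flat, 100 mm wide, 48 mm high; origin at its foot.
- brush: Bystander: wooden hand brush, 152 mm long along its y, 62 mm wide, 46 mm high, lying on the bench before the balance; origin under its middle.
- pot_a: The first pot; origin at its foot.
- pot_b: The second pot; origin at its foot.
Things that resemble listed ones, but are neither listed nor needed, are in the scene too. What is shaped like the pot_a but turquoise is not meant. Of the things shaped like the tray, the black one is meant.

How it is judged:
On the way:
1. the clip's leg is right out of the pin and ears while both pots stand on their pans (x of clip_tip in the frame of balance below -0.019 m and (distance between pot_a_centre and pan_left below 0.045 m or distance between pot_a_centre and pan_right below 0.045 m) and (distance between pot_b_centre and pan_left below 0.045 m or distance between pot_b_centre and pan_right below 0.045 m)), for 0.1 s.
At the end, for the whole second after the job is handed in: Heavier pot upright (0.12 rad) on the tray floor, within 65 mm of the tray centre; lighter pot on its pan (centre within 45 mm of the pan floor centre, tilt under 0.3 rad); clip flat on the bench (wire axis below 12 mm), touching neither balance nor tray; all at rest (horizontal distance between pot_a_centre and tray below 0.065 m and z of pot_a_centre in the frame of tray between 0.028 and 0.04 m and angle between pot_a_centre's own z axis and vertical below 0.12 rad and contact force between pot_a and tray above 1 N and linear speed of each of pot_a, clip below 0.02 m/s and (distance between pot_b_centre and pan_left below 0.045 m or distance between pot_b_centre and pan_right below 0.045 m) and angle between pot_b_centre's own z axis and vertical below 0.3 rad and linear speed of pot_b below 0.03 m/s and height (world z) of each of clip_loop, clip_tip below 0.012 m and contact force between clip and balance below 0.05 N and contact force between clip and tray below 0.05 N).
It fails at once if a pot is tipped over (angle between any of pot_a_centre, pot_b_centre's own z axis and vertical above 0.7 rad).
It fails at once if the dropper is pushed more than 30 mm (distance of dropper from where it was at the start of the episode above 0.03 m).
It fails at once if the tape is pushed more than 30 mm (distance of tape from where it was at the start of the episode above 0.03 m).
It fails at once if the brush is pushed more than 30 mm (distance of brush from where it was at the start of the episode above 0.03 m).
It also fails if it takes over 54 s, if anything falls off the work surface, if the arm or the gripper's body presses on something with over 40 N, if the wrist force passes 120 N, or if a joint passes its speed limit or range.

## Robot

A 7-joint arm with a two-finger parallel gripper is mounted at the origin on the work surface; the furniture and walls round the work are solid. World frame = base frame: x ahead of the robot, y to its left, z up, the work surface at z = 0. Lengths are in m, angles in rad, forces in N, time in s.
With the tool pointing down it reaches from about 0.425 to 0.875 m from the base axis. Payload 4.7 kg.
Tool frame: the origin (TCP) lies on the mounting face of the last link; the fingertips stand 182 mm ahead of it and the grasp point (between the pads) lies 164 mm ahead of it; z points along the fingers, y is the direction in which the jaws open and shut (so a half turn about z gives the same grasp; the last joint's range is limited). The gripper opens to 87 mm and grips with 3 to 60 N. Pads are 19 mm wide; open, the fingers measure 117 mm over their backs; the gripper's body (75 mm by 190 mm) begins 51 mm behind the grasp point.
Start: joints at [1.34, 0.321, -0.07, 1.45, 0.023, 1.371, -0.057], TCP at [0.158, -0.631, 0.405] pointing down, gripper open.
Joint ranges: [-2.86, 2.86], [-0.3, 2.09], [-1.38, 1.24], [0.06, 2.45], [-1.56, 4.7], [0.09, 2.05], [-2.69, 2.69]. Speed limits (rad/s): [2.57, 2.57, 3.14, 3.14, 3.14, 3.14, 3.14].

## Interface

Orientations are given as a rotation vector (axis times angle).
In Python, from bench import ctrl gives the robot as it stands. The module is installed in compiled form; this text tells all that it offers.
- The arm moves only by the tool play_rows, never from a script. Its argument "targets" is text: rows parted by semicolons, each of 7 numbers parted by spaces: the shift along the tool's x, y, z in cm, then the turn, a rotation vector about the tool's x, y, z in rad, then the opening, from -1 (shut) to 1 (fully open). In form: x y z ax ay az grip; .... A call has 1 to 20 rows; each row shifts and turns the pose as measured when the row begins, along the tool's axes as they then stand; what a row does not reach is not made up. A row lasts 1/8 s, in which the tool goes at most 62.5 mm and 10.7 degrees, less where a joint would pass 70% of its speed; a pose out of reach is approached as far as the arm can. A call is refused whole if a number of a shift passes 6.25 or a number of a turn 0.188, either way. A call with a gripper value outside its range is refused whole. The fingers move at their own pace and stop on an object; "newtons" is the grip in N (left out, the last holds). Time passes only in rows, so rows that do not move let the fingers close. It gives the time, the measured TCP pose, the force and the opening at its end, in the units of the state.
- ctrl.get_state(): the state, without advancing time (a new reading comes with each control period).
- ctrl.get_image(name): name is "side" or "top"; returns a dict with "pixels" (400x640x3 uint8, blue, green, red), "depth" (400x640 float32, m along the optical axis (not along the pixel's ray), 0 where there is no reading), "intrinsics" (3x3 intrinsics, pixels), "k1" (the pictures are not rectified: a ray, as slopes to the right and down, at radius r is drawn at 1 + k1 r^2 times it, then the intrinsics apply), "R" (3x3) and "t" (3): a world point X has camera coordinates R X + t. Camera axes: x right, y down, z forward; pixel columns grow to the right and rows downward; lengths in m; the calibration is good to about 2 mm. A picture is of the moment at which its call begins.
- ctrl.close_job(): hands the job in, once; it reports no verdict.
The state is a dict: "time": time; "joint_positions": joint angles; "qd": joint speeds; "joint_torque": joint torques, N m; "position": TCP position; "tool_rot": TCP orientation; "ft_force": force on the tool from outside, world axes, zero at the start; "torque": the same for the moment, N m; "grip_width": opening from 0.0 (shut) to 1.0 (fully open).
Only numpy, scipy, OpenCV 4.12 (cv2) and the standard library are available. Lean on these libraries where they do the work, as an engineer would, in place of code of your own. Each camera call takes 0.05 s, during which the arm holds its last target.

## Working session

There is one attempt and no reset: what is moved stays moved. The work goes in short steps, Python scripts to look and compute and a tool call to move; the robot and the scene stay as the last step left them, time stands still between calls to the robot, and variables do not carry over. Pictures are saved under pics/ and viewed, and the job is handed in when it is done.

Besides the shell and the picture viewer there is one more tool, called by a JSON object that holds its "api" and its "payload", one argument or row to a line. play_rows: Moves the arm, as the interface text tells. Its arguments: {"type":"object","properties":{"targets":{"type":"string"},"newtons":{"type":"number"}},"required":["targets"]}

```bash
mkdir -p pics; cat > h.py <<'E'
import numpy as np, cv2
from bench import ctrl
def grab(n,tag):
    im=ctrl.get_image(n); np.savez(f'{tag}_{n}.npz',**{k:np.asarray(v) for k,v in im.items()})
    cv2.imwrite(f'pics/{tag}_{n}.png',im['pixels']); return im
def load(n,tag): return dict(np.load(f'{tag}_{n}.npz'))
def ray(im,u,v):
    K=im['intrinsics'];k1=float(im['k1'])
    x=(u-K[0,2])/K[0,0];y=(v-K[1,2])/K[1,1]
    a,b=x,y
    for _ in range(20):
        f=1+k1*(a*a+b*b);a,b=x/f,y/f
    return np.array([a,b,1.])
def atz(im,u,v,z):
    R=im['R'];t=im['t'];d=R.T@ray(im,u,v);c=-R.T@t
    return c+d*(z-c[2])/d[2]
def dep(im,u,v):
    d=float(im['depth'][int(v),int(u)]);return im['R'].T@(ray(im,u,v)*d-im['t'])
def proj(im,X):
    c=im['R']@np.asarray(X)+im['t'];a,b=c[:2]/c[2];f=1+float(im['k1'])*(a*a+b*b);K=im['intrinsics']
    return K[0,0]*a*f+K[0,2],K[1,1]*b*f+K[1,2]
def cloud(im):
    h,w=im['depth'].shape;K=im['intrinsics'];u,v=np.meshgrid(np.arange(w),np.arange(h))
    x=(u-K[0,2])/K[0,0];y=(v-K[1,2])/K[1,1];a,b=x.copy(),y.copy()
    for _ in range(20):
        f=1+float(im['k1'])*(a*a+b*b);a,b=x/f,y/f
    d=im['depth'];P=np.stack([a*d,b*d,d],-1)-im['t'];P=P@im['R'];P[d==0]=np.nan;return P
def crop(im,u0,v0,u1,v1,s,name):
    cv2.imwrite(f'pics/{name}.png',cv2.resize(im['pixels'][v0:v1,u0:u1],None,fx=s,fy=s,interpolation=cv2.INTER_CUBIC))
E
python3 - <<'E'
from h import *
for n in('side','top'):
    im=grab(n,'a');print(n,im['k1'],im['intrinsics'].tolist(),(-im['R'].T@im['t']))
print(ctrl.get_state())
E
```

```text
side -0.004242592425461455 [[368.07943509328646, 0.0, 320.7504151633632], [0.0, 368.07943509328646, 207.13451438317864], [0.0, 0.0, 1.0]] [0.29739247 0.93897378 0.55126253]
top -0.01614378907011571 [[444.51820565974845, 0.0, 319.52100569370475], [0.0, 444.51820565974845, 197.47880471312897], [0.0, 0.0, 1.0]] [ 0.38101149 -0.05725182  1.51510931]
{'time': 0.1, 'joint_positions': array([ 1.34027027,  0.32175878, -0.06983096,  1.45157908,  0.02286299,
        1.3708138 , -0.05687398]), 'qd': array([ 8.21491446e-05, -1.24718956e-03, -1.14737168e-03, -1.82573122e-03,
       -3.53447321e-04,  7.61884812e-04,  3.78239143e-04]), 'joint_torque': array([-4.78957817e-01, -4.94173121e+01, -8.29043537e-01, -3.14858902e+01,
       -2.24200850e-01,  2.51281162e-02, -8.25515046e-03]), 'position': array([ 0.15716373, -0.63052295,  0.40374921]), 'tool_rot': array([-3.11646996e+00, -3.82885453e-01,  1.01057012e-03]), 'ft_force': array([-1.21466287,  1.30047463, -0.60449724]), 'torque': array([ 0.02611735,  0.03424877, -0.02576075]), 'grip_width': 1.0072358290822578}
```

View pics/a_top.png

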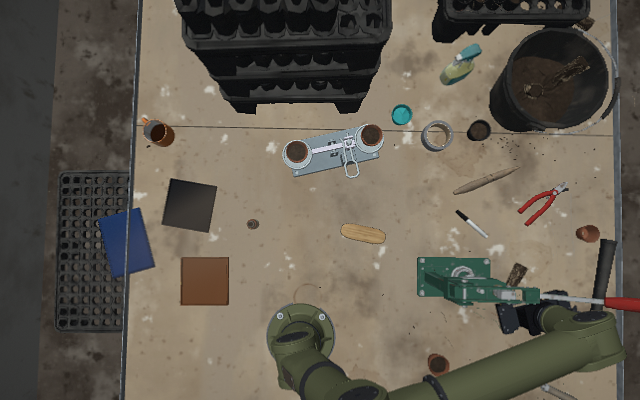

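View pics/a_side.png

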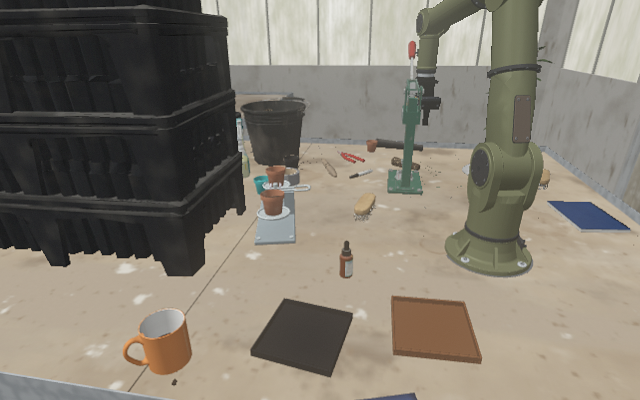

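```bash
python3 - <<'E'
from h import *
im=load('top','a'); crop(im,270,110,400,190,6,'c1'); crop(im,150,160,270,250,6,'c2')
im=load('side','a'); crop(im,240,150,390,250,5,'c3')
E
```

```text
(no output)
```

View pics/c1.png

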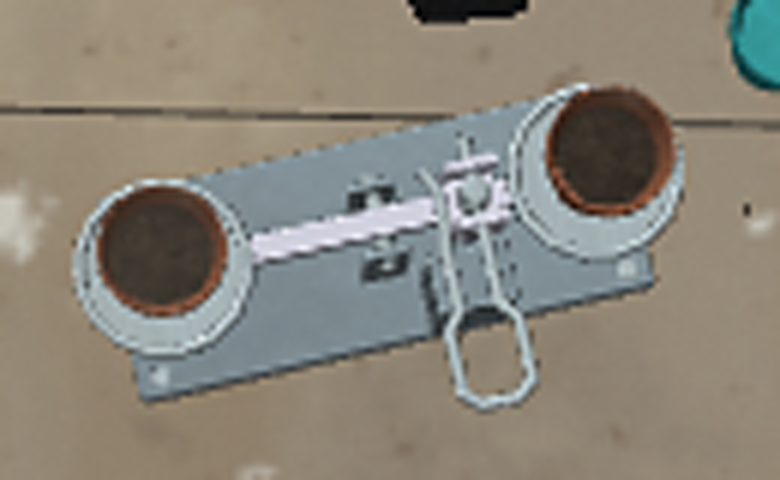

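View pics/c2.png

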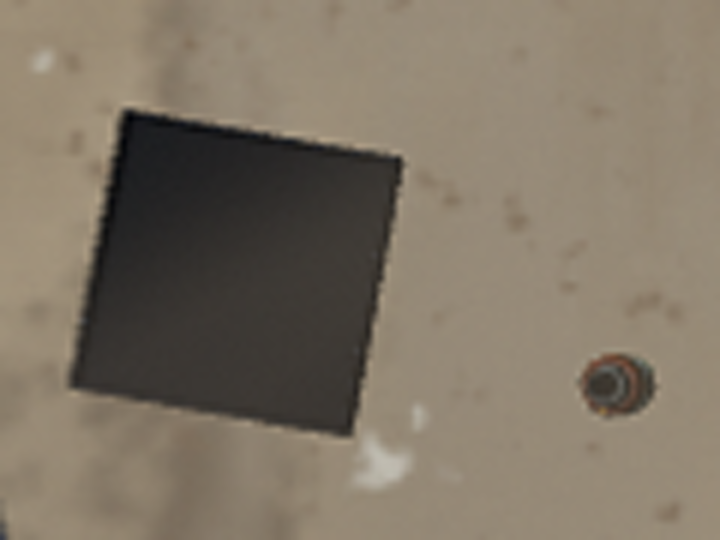

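View pics/c3.png

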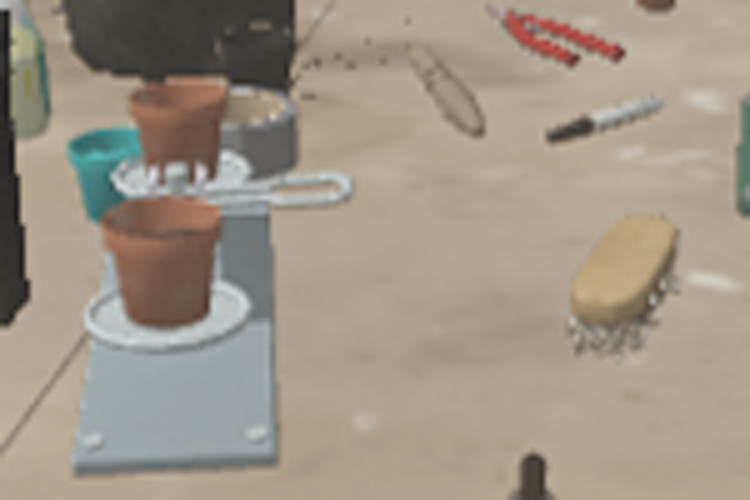

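```bash
python3 - <<'E'
from h import *
np.set_printoptions(precision=4,suppress=True)
im=load('top','a')
c=lambda x,y:(270+(x-.5*5)/6,110+(y-2.5)/6)
A=atz(im,*c(148,401),.014);B=atz(im,*c(655,284),.014)
print('front corners',A,B,np.linalg.norm(A-B))
ey=(A-B)/np.linalg.norm(A-B);ex=np.array([ey[1],-ey[0],0]);yaw=np.arctan2(ex[1],ex[0])
O=(A+B)/2+ex*.06;O[2]=0
print('O',O,'yaw',yaw)
T=lambda x,y,z:O+ex*x+ey*y+np.array([0,0,z])
print('pin pred',T(0,-.052,.114),'meas',atz(im,*c(473,195),.114))
print('loop meas ends',atz(im,*c(485,405),.097),atz(im,*c(487,305),.097))
L=atz(im,*c(457,355),.097);R=atz(im,*c(527,352),.097);print('sides',L,R,(L+R)/2,np.linalg.norm(L-R))
print('tip',atz(im,*c(464,137),.097),'leg@',atz(im,*c(497,295),.097),'arm', atz(im,*c(457,300),.097),atz(im,*c(425,175),.097))
for n,p in(('PL',(162,248)),('PR',(610,150))):
    print(n,atz(im,*c(*p),.145),dep(im,*c(*p)))
print('pan',T(0,.12,.085),T(0,-.12,.085), 'meas',atz(im,*c(163,267),.089),atz(im,*c(596,170),.089))
c2=lambda x,y:(150+(x-2.5)/6,160+(y-2.5)/6)
q=[atz(im,*c2(*p),.016) for p in((124,110),(402,158),(350,436),(72,388))]
print('tray',np.mean(q,0),[np.linalg.norm(q[i]-q[i-1]) for i in range(4)],np.arctan2(*(q[1]-q[2])[:2][::-1]))
print('dropper',atz(im,*c2(608,385),.1), 'brush',atz(im,362,233,.046),'tape',atz(im,437,135,.048))
E
```

```text
front corners [0.5385 0.0334 0.014 ] [ 0.6114 -0.2523  0.014 ] 0.29485230990978945
O [ 0.6331 -0.0946  0.    ] yaw 0.24983387004383947
pin pred [ 0.646 -0.145  0.114] meas [ 0.6415 -0.1422  0.114 ]
loop meas ends [ 0.5316 -0.1516  0.097 ] [ 0.5854 -0.1517  0.097 ]
sides [ 0.5581 -0.1362  0.097 ] [ 0.5605 -0.1736  0.097 ] [ 0.5593 -0.1549  0.097 ] 0.03747454776728953
tip [ 0.676  -0.1378  0.097 ] leg@ [ 0.5909 -0.157   0.097 ] arm [ 0.5877 -0.1356  0.097 ] [ 0.6549 -0.1172  0.097 ]
PL [0.6045 0.0203 0.145 ] [0.606  0.0208 0.1361]
PR [ 0.6609 -0.211   0.145 ] [ 0.6645 -0.213   0.1273]
pan [0.6034 0.0217 0.085 ] [ 0.6628 -0.2109  0.085 ] meas [0.6033 0.0226 0.089 ] [ 0.6612 -0.2098  0.089 ]
tray [0.4336 0.3865 0.016 ] [np.float64(0.15919535262130047), np.float64(0.1603597061079641), np.float64(0.1588535639045817), np.float64(0.15942756318905651)] -0.14988995901188928
dropper [0.3754 0.1622 0.1   ] brush [ 0.3528 -0.1965  0.046 ] tape [ 0.6842 -0.4414  0.048 ]
```

```bash
python3 - <<'E'
from h import *
np.set_printoptions(precision=3,suppress=True,linewidth=160)
P=np.concatenate([cloud(load(n,'a')).reshape(-1,3) for n in('top','side')]);P=P[~np.isnan(P[:,0])]
# max-height map
xs=np.arange(.2,1.0,.05);ys=np.arange(.45,-.8,-.05)
H=np.full((len(xs),len(ys)),np.nan)
for i,x in enumerate(xs):
  for j,y in enumerate(ys):
    m=(abs(P[:,0]-x)<.025)&(abs(P[:,1]-y)<.025)
    if m.any():H[i,j]=P[m,2].max()
print('      ',' '.join('%5.2f'%y for y in ys))
for i in range(len(xs))[::-1]:print('%.2f '%xs[i],' '.join('%5.2f'%h for h in H[i]))
s=ctrl.get_state();from scipy.spatial.transform import Rotation as R
M=R.from_rotvec(s['tool_rot']).as_matrix();print(M)
# target rotation: z down, y along ±ey
yaw=.245;ex=np.array([np.cos(yaw),np.sin(yaw),0]);ey=np.array([-np.sin(yaw),np.cos(yaw),0])
for sg in(1,-1):
  y=sg*ey;z=np.array([0,0,-1]);T=np.stack([np.cross(y,z),y,z],1)
  print(sg,R.from_matrix(M.T@T).as_rotvec(), T[:,0])
E
```

```text
0.45  0.40  0.35  0.30  0.25  0.20  0.15  0.10  0.05  0.00 -0.05 -0.10 -0.15 -0.20 -0.25 -0.30 -0.35 -0.40 -0.45 -0.50 -0.55 -0.60 -0.65 -0.70 -0.75
0.95   0.01  0.01  0.01  0.00  0.62  0.62  0.00   nan   nan   nan   nan  0.46  0.46  0.41  0.01  0.01  0.01  0.01  0.01  0.01   nan  0.01  0.27  0.27  0.27
0.90   0.01  0.01  0.01  0.00  0.62  0.62 -0.00   nan   nan   nan   nan  0.48  0.48  0.48  0.01  0.01  0.01  0.01  0.26  0.26  0.13  0.27  0.26  0.14  0.14
0.85   0.01  0.01  0.01  0.01  0.62  0.62   nan   nan   nan   nan -0.00  0.60  0.60  0.61  0.01  0.01  0.01  0.01  0.26  0.24  0.01  0.27  0.15  0.17  0.14
0.80   0.01  0.01  0.01  0.01  0.70  0.71  0.71  0.71  0.70  0.70  0.71  0.70  0.61  0.61  0.01  0.06  0.06  0.01  0.01  0.01  0.01  0.27  0.22  0.23  0.14
0.75   0.01  0.01  0.01  0.01  0.61  0.71  0.71  0.69  0.70  0.70  0.61  0.61  0.61  0.61  0.01  0.07  0.06  0.05  0.06  0.01  0.07  0.27  0.26  0.21  0.15
0.70   0.10  0.01  0.01  0.01  0.01  0.01  0.01  0.01  0.01  0.01  0.02  0.02  0.09  0.14  0.14  0.07  0.06  0.06  0.05  0.05  0.07  0.26  0.27  0.27  0.27
0.65   0.09  0.
[... 1008 characters left out ...]
06  0.05  0.01  0.01  0.01  0.01  0.01  0.01  0.02  0.01  0.01  0.01
0.30   0.01  0.01  0.01  0.01  0.01  0.01  0.01  0.01  0.01  0.01  0.01  0.01  0.01  0.05  0.05  0.01  0.01  0.01  0.02  0.02  0.02  0.02  0.01  0.01  0.01
0.25   0.01  0.02  0.02  0.02  0.03  0.01  0.01  0.01  0.01  0.01  0.01  0.01  0.01  0.01  0.01  0.01  0.01  0.39  0.39  0.39  0.40  0.40  0.02  0.05  0.51
0.20   0.01  0.02  0.01  0.01  0.02  0.01  0.01  0.01  0.01  0.01  0.01  0.01  0.01  0.01  0.01  0.01  0.01  0.39  0.39  0.39  0.64  0.64  0.64  0.48  0.52
[[ 0.97   0.242 -0.001]
 [ 0.242 -0.97   0.002]
 [-0.    -0.002 -1.   ]]
1 [0.001 0.003 3.141] [-0.97  -0.243 -0.   ]
-1 [-0.002  0.    -0.001] [0.97  0.243 0.   ]
```

```bash
python3 - <<'E'
from h import *
np.set_printoptions(precision=3,suppress=True,linewidth=160)
im=load('top','a');crop(im,400,230,640,400,3,'c4')
P=cloud(im)
for p in((620,305),(608,303),(580,300),(550,297),(530,294),(515,293),(480,280),(455,270),(525,318),(440,285),(606,260),(517,275),(505,320)):print(p,P[p[1],p[0]])
s=load('side','a');crop(s,370,20,470,200,4,'c5');Q=cloud(s)
for p in((412,48),(412,70),(410,85),(408,120),(405,160)):print(p,Q[p[1],p[0]])
A=np.concatenate([P.reshape(-1,3),Q.reshape(-1,3)])
for y0 in np.arange(-.3,.1,.05):
  m=(abs(A[:,1]-y0)<.025)&(A[:,0]>.68)&(A[:,2]>.17)
  print('%.2f'%y0,[ '%.3f'%np.nanmin(A[m&(abs(A[:,2]-z)<.03)][:,0]) if (m&(abs(A[:,2]-z)<.03)).any() else None for z in(.2,.26,.32,.38,.44,.5,.56,.62,.68)])
E
```

```text
(620, 305) [ 0.21  -0.746  0.497]
(608, 303) [ 0.211 -0.73   0.478]
(580, 300) [ 0.212 -0.683  0.445]
(550, 297) [ 0.21  -0.634  0.4  ]
(530, 294) [ 0.216 -0.588  0.392]
(515, 293) [ 0.217 -0.551  0.389]
(480, 280) [ 0.237 -0.495  0.301]
(455, 270) [ 0.235 -0.513  0.016]
(525, 318) [ 0.154 -0.58   0.382]
(440, 285) [ 0.211 -0.408  0.218]
(606, 260) [ 0.281 -1.002  0.051]
(517, 275) [ 0.225 -0.71   0.042]
(505, 320) [nan nan nan]
(412, 48) [ 0.209 -0.76   0.501]
(412, 70) [ 0.207 -0.661  0.424]
(410, 85) [ 0.217 -0.517  0.383]
(408, 120) [ 0.22  -0.403  0.278]
(405, 160) [ 0.218 -0.406  0.13 ]
-0.30 [None, None, None, None, None, None, None, None, None]
-0.25 [None, None, None, None, None, None, None, None, None]
-0.20 ['0.763', '0.771', '0.769', '0.764', '0.776', '0.774', '0.766', '0.767', None]
-0.15 ['0.752', '0.765', '0.763', '0.759', '0.765', '0.764', '0.759', '0.759', None]
-0.10 ['0.750', '0.764', '0.762', '0.756', '0.764', '0.763', '0.756', '0.756', '0.789']
-0.05 ['0.749', '0.772', '0.773', '0.753', '0.764', '0.779', '0.753', '0.753', '0.778']
-0.00 ['0.748', '0.774', '0.775', '0.750', '0.757', '0.784', '0.750', '0.751', '0.775']
0.05 ['0.746', '0.772', '0.773', '0.748', '0.759', '0.776', '0.747', '0.748', '0.774']
```

View pics/c4.png

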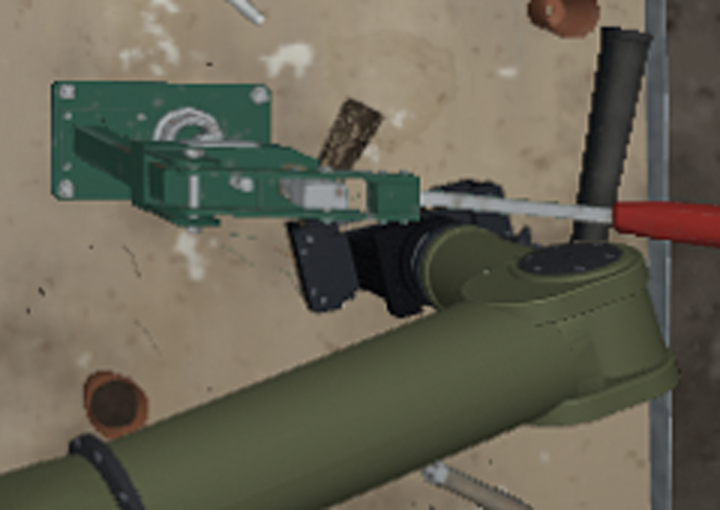

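View pics/c5.png

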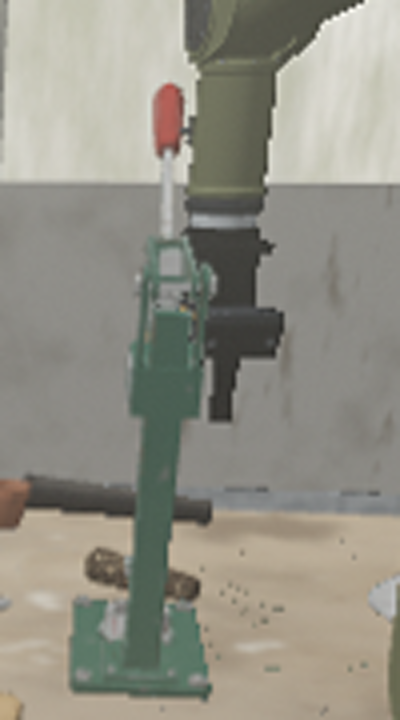

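{"api": "play_rows", "payload": {
  "targets": "-3 -0.8 0 0 0 0 1; -5 -1.2 0 0 0 0 1; -5 -1.2 0 0 0 0 1; 0 0 0 0 0 0 1"
}}

```text
time: 0.6
position: [0.0209, -0.6305, 0.4008]
tool_rot: [-3.111, -0.387, 0.0]
ft_force: [0.4, 0.2, -0.0]
grip_width: 1.003
```

{"api": "play_rows", "payload": {
  "targets": "0 0 -5 0 0 0 1; 0 0 -6 0 0 0 1; 0 0 -6 0 0 0 1; 0 0 -6 0 0 0 1; 0 0 -3 0 0 0 1; 0 0 0 0 0 0 1"
}}

```text
time: 1.35
position: [0.0277, -0.6325, 0.6642]
tool_rot: [-3.103, -0.4, -0.009]
ft_force: [1.4, 0.3, -0.4]
grip_width: 1.0
```

{"api": "play_rows", "payload": {
  "targets": "4 -2 0 0 0 0 1; 5.4 -2.8 0 0 0 0 1; 5.4 -2.8 0 0 0 0 1; 5.4 -2.8 0 0 0 0 1; 5.4 -2.8 0 0 0 0 1; 5.4 -2.8 0 0 0 0 1; 5.4 -2.8 0 0 0 0 1; 5.4 -3 0 0 0 0 1; 5.4 -3 0 0 0 0 1; 0 0 0 0 0 0 1"
}}

```text
time: 2.6
position: [0.4333, -0.2622, 0.6534]
tool_rot: [-3.075, -0.418, 0.004]
ft_force: [0.6, -0.3, -0.9]
grip_width: 1.001
```

```bash
cat > mv.py <<'E'
from h import *
from scipy.spatial.transform import Rotation as R
import sys
# mv.py x y z(grasp point world) yaw  -> remaining shift in tool axes cm, turn. tool x along yaw dir, z down
def rem(g,yaw,tilt=0):
    s=ctrl.get_state();M=R.from_rotvec(s['tool_rot']).as_matrix();p=s['position']
    T=R.from_euler('z',yaw)*R.from_euler('x',np.pi)*R.from_euler('y',tilt);T=T.as_matrix()
    tcp=np.array(g)-T[:,2]*.164
    print('grasp now',(p+M[:,2]*.164).round(4),'shift cm',(M.T@(tcp-p)*100).round(2),'turn',R.from_matrix(M.T@T).as_rotvec().round(3),'t',s['time'],'F',s['ft_force'].round(1),'q',s['joint_positions'].round(2))
if __name__=='__main__':
    a=list(map(float,sys.argv[1:]));rem(a[:3],a[3],*(a[4:]))
E
python3 mv.py .5545 -.1565 .104 .245
```

```text
grasp now [ 0.4321 -0.2561  0.4895] shift cm [14.4  -5.48 38.81] turn [-0.038 -0.002  0.025] t 2.6 F [ 0.6 -0.3 -0.9] q [ 0.92  0.04 -0.44  1.29 -0.01  1.84 -0.82]
```

{"api": "play_rows", "payload": {
  "targets": "5 -1.9 4 -0.038 0 0.025 1; 5 -1.9 6 0 0 0 1; 3 -1.2 6 0 0 0 1; 0 0 6 0 0 0 1; 0 0 4 0 0 0 1; 0 0 0 0 0 0 1"
}}

```text
time: 3.35
position: [0.5282, -0.1896, 0.4037]
tool_rot: [-3.114, -0.387, 0.012]
ft_force: [1.0, -1.1, 0.3]
grip_width: 0.999
```

```bash
python3 mv.py .5545 -.1565 .104 .245; python3 - <<'E'
from h import *
im=grab('top','b');crop(im,270,90,400,190,6,'b1');im=grab('side','b');crop(im,240,90,390,220,5,'b2')
E
```

```text
grasp now [ 0.5269 -0.1891  0.2397] shift cm [ 3.45 -2.5  13.56] turn [-0.005  0.007  0.003] t 3.35 F [ 1.  -1.1  0.3] q [ 0.79  0.17 -0.54  1.66  0.09  1.34 -1.1 ]
```

View pics/b2.png

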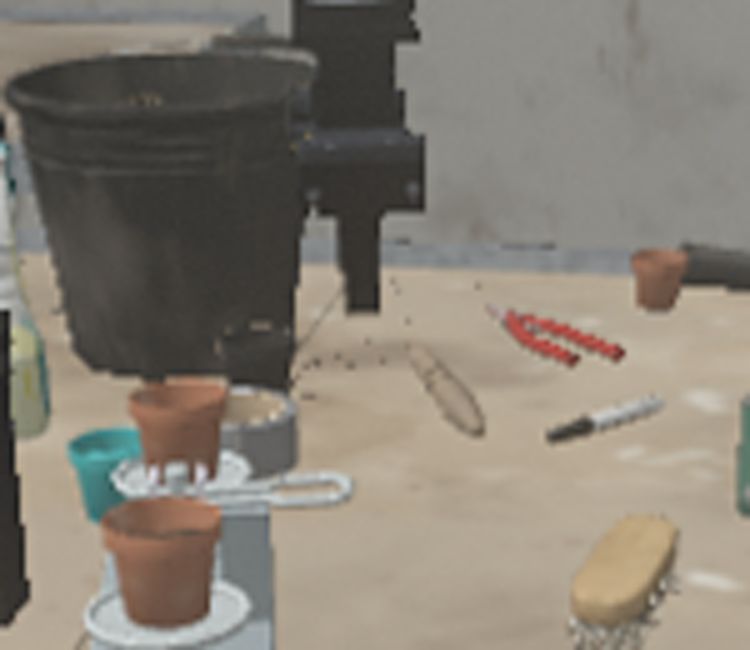

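{"api": "play_rows", "payload": {
  "targets": "2.4 -1.8 2 -0.005 0.007 0.003 1; 1.05 -0.7 3 0 0 0 1; 0 0 3 0 0 0 1; 0 0 0 0 0 0 1; 0 0 0 0 0 0 1"
}}

```text
time: 4.08
position: [0.5629, -0.1598, 0.3406]
tool_rot: [3.104, 0.373, 0.042]
ft_force: [0.9, 1.5, 0.4]
grip_width: 1.0
```

```bash
python3 mv.py .5545 -.1565 .104 .245
```

```text
grasp now [ 0.5676 -0.1617  0.1767] shift cm [-0.92 -0.65  7.23] turn [ 0.019 -0.025 -0.006] t 4.075 F [0.9 1.5 0.4] q [ 0.72  0.26 -0.56  1.7   0.15  1.2  -1.22]
```

{"api": "play_rows", "payload": {
  "targets": "-0.9 -0.6 2 0.019 -0.025 -0.006 1; 0 0 1 0 0 0 1; 0 0 0 0 0 0 1"
}}

```text
time: 4.45
position: [0.553, -0.1569, 0.3113]
tool_rot: [3.117, 0.382, 0.002]
ft_force: [0.5, 0.8, -0.4]
grip_width: 0.998
```

```bash
python3 mv.py .5545 -.1565 .104 .245;  python3 mv.py .5545 -.1565 .104 .245
```

```text
grasp now [ 0.5533 -0.157   0.1473] shift cm [ 0.14 -0.01  4.33] turn [ 0.001 -0.001 -0.001] t 4.45 F [ 0.5  0.8 -0.4] q [ 0.72  0.27 -0.56  1.74  0.16  1.17 -1.22]
grasp now [ 0.5533 -0.157   0.1473] shift cm [ 0.14 -0.01  4.33] turn [ 0.001 -0.001 -0.001] t 4.45 F [ 0.5  0.8 -0.4] q [ 0.72  0.27 -0.56  1.74  0.16  1.17 -1.22]
```

{"api": "play_rows", "payload": {
  "targets": "0 0 2 0 0 0 1; 0 0 1.5 0 0 0 1; 0 0 0.4 0 0 0 1; 0 0 0 0 0 0 1"
}}

```text
time: 4.95
position: [0.553, -0.157, 0.2688]
tool_rot: [3.118, 0.382, 0.001]
ft_force: [1.2, -0.2, -0.2]
grip_width: 1.001
```

```bash
python3 mv.py .5545 -.1565 .104 .245; python3 - <<'E'
from h import *
im=grab('top','d');crop(im,270,90,400,190,6,'d1');im=grab('side','d');crop(im,240,140,340,220,7,'d2')
E
```

```text
grasp now [ 0.5531 -0.1571  0.1048] shift cm [ 0.16 -0.01  0.08] turn [ 0.    -0.001 -0.001] t 4.95 F [ 1.2 -0.2 -0.2] q [ 0.7   0.32 -0.55  1.78  0.19  1.09 -1.24]
```

View pics/d2.png

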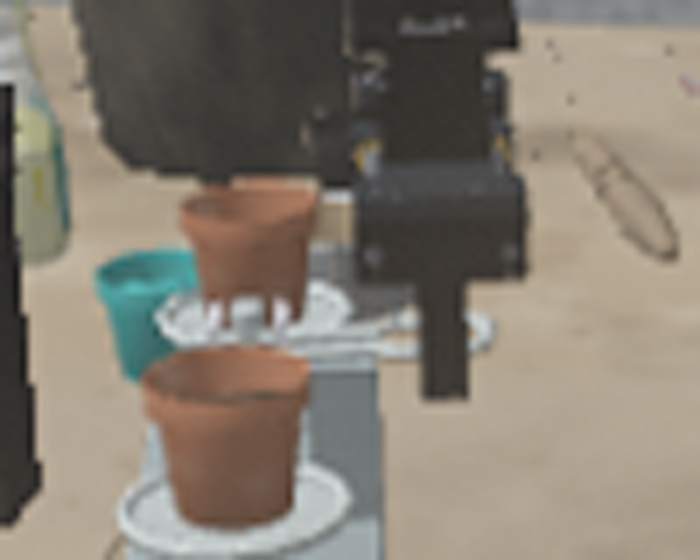

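View pics/d1.png

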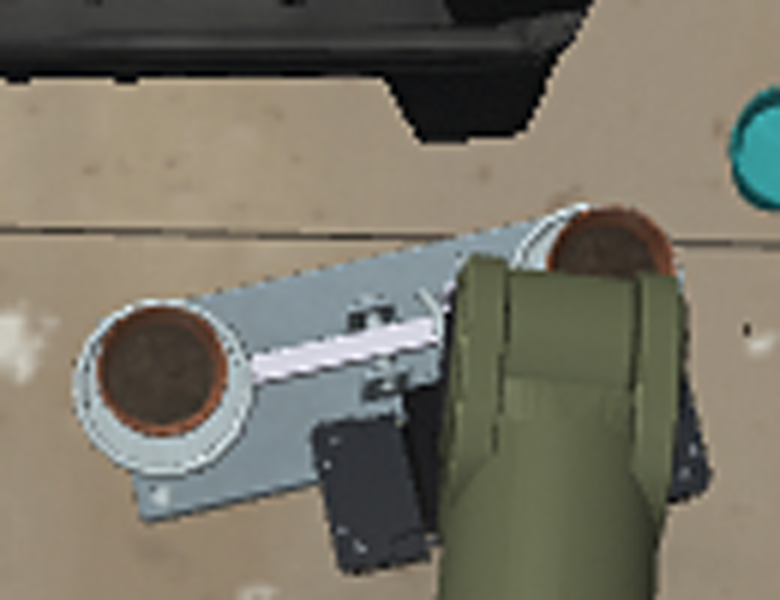

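{"api": "play_rows", "payload": {
  "targets": "0 0 0 0 0 0 -1; 0 0 0 0 0 0 -1; 0 0 0 0 0 0 -1; 0 0 0 0 0 0 -1; 0 0 0 0 0 0 -1",
  "newtons": 30
}}

```text
time: 5.68
position: [0.5536, -0.157, 0.271]
tool_rot: [3.116, 0.382, 0.005]
ft_force: [-1.5, 0.8, -0.1]
grip_width: 0.518
```

```bash
python3 mv.py .5545 -.1565 .104 .245
```

```text
grasp now [ 0.5542 -0.1572  0.107 ] shift cm [ 0.09 -0.03  0.3 ] turn [ 0.002 -0.003 -0.001] t 5.675 F [-1.5  0.8 -0.1] q [ 0.7   0.32 -0.55  1.78  0.19  1.09 -1.24]
```

{"api": "play_rows", "payload": {
  "targets": "-1 0 0 0 0 0 -1; -1.2 0 0 0 0 0 -1; -1.2 0 0 0 0 0 -1"
}}

```text
time: 6.05
position: [0.5237, -0.1637, 0.2724]
tool_rot: [3.115, 0.387, 0.027]
ft_force: [5.0, 0.7, -0.5]
grip_width: 0.503
```

```bash
python3 mv.py .4575 -.1806 .107 .245
```

```text
grasp now [ 0.5265 -0.1637  0.1084] shift cm [-6.83  0.02  0.03] turn [ 0.004 -0.017  0.002] t 6.05 F [ 5.   0.7 -0.5] q [ 0.75  0.25 -0.56  1.85  0.15  1.06 -1.19]
```

{"api": "play_rows", "payload": {
  "targets": "-1.2 0 0.05 0 -0.015 0 -1; -1.2 0 0 0 0 0 -1; -1.2 0 0 0 0 0 -1; -1.2 0 0 0 0 0 -1; -1.2 0 0 0 0 0 -1; 0 0 0 0 0 0 -1"
}}

```text
time: 6.8
position: [0.462, -0.1794, 0.272]
tool_rot: [3.112, 0.385, 0.009]
ft_force: [1.0, 0.1, -0.7]
grip_width: 0.502
```

```bash
python3 mv.py .4575 -.1806 .107 .245; python3 - <<'E'
from h import *
im=grab('side','e');crop(im,240,120,390,240,5,'e2')
E
```

```text
grasp now [ 0.463  -0.1803  0.1081] shift cm [-0.46  0.    0.1 ] turn [ 0.006 -0.005  0.001] t 6.8 F [ 1.   0.1 -0.7] q [ 0.83  0.14 -0.55  1.97  0.09  1.05 -1.08]
```

View pics/e2.png

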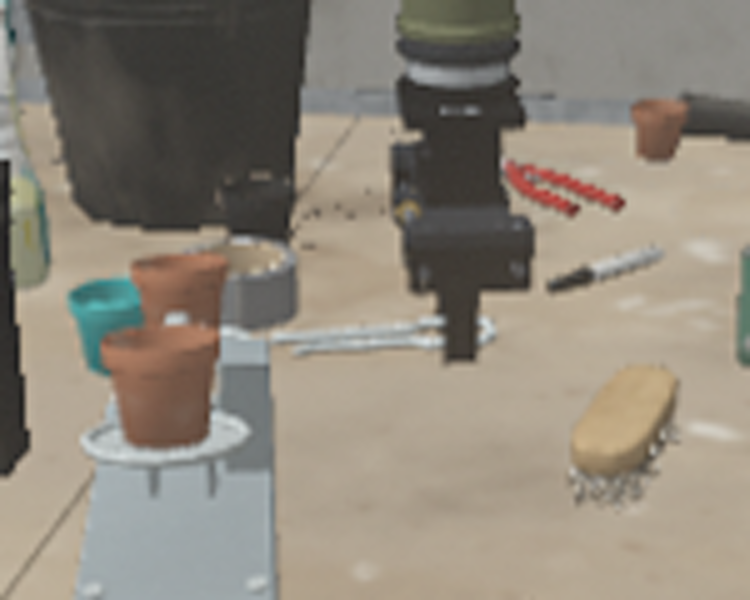

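{"api": "play_rows", "payload": {
  "targets": "-1 3.3 0 0 0 0 -1; -1.3 3.3 0 0 0 0 -1; -1.3 3.3 0 0 0 0 -1; -1 3.3 0 0 0 0 -1; 0 0 2 0 0 0 -1; 0 0 2 0 0 0 -1; 0 0 1.5 0 0 0 -1; 0 0 0 0 0 0 -1"
}}

```text
time: 7.85
position: [0.4543, -0.3226, 0.2166]
tool_rot: [3.111, 0.392, 0.018]
ft_force: [0.4, 0.4, -0.7]
grip_width: 0.505
```

```bash
python3 mv.py .45 -.32 .022 .245; python3 - <<'E'
from h import *
im=grab('top','f');crop(im,270,90,420,210,5,'f1');im=grab('side','f');crop(im,240,120,390,240,5,'f2')
E
```

```text
grasp now [ 0.4562 -0.3234  0.0526] shift cm [-0.38 -0.38  3.06] turn [ 0.008 -0.01   0.005] t 7.85 F [ 0.4  0.4 -0.7] q [ 0.95  0.32 -0.43  1.88  0.16  0.96 -0.88]
```

View pics/f1.png

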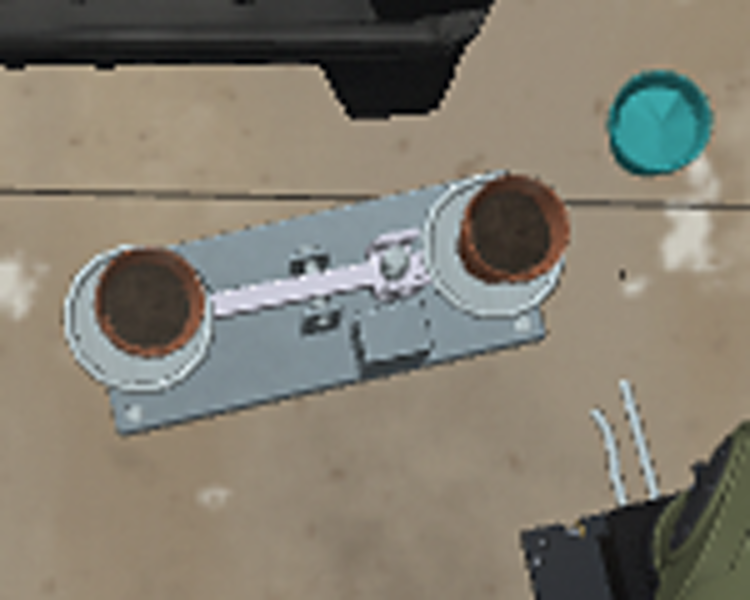

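View pics/f2.png

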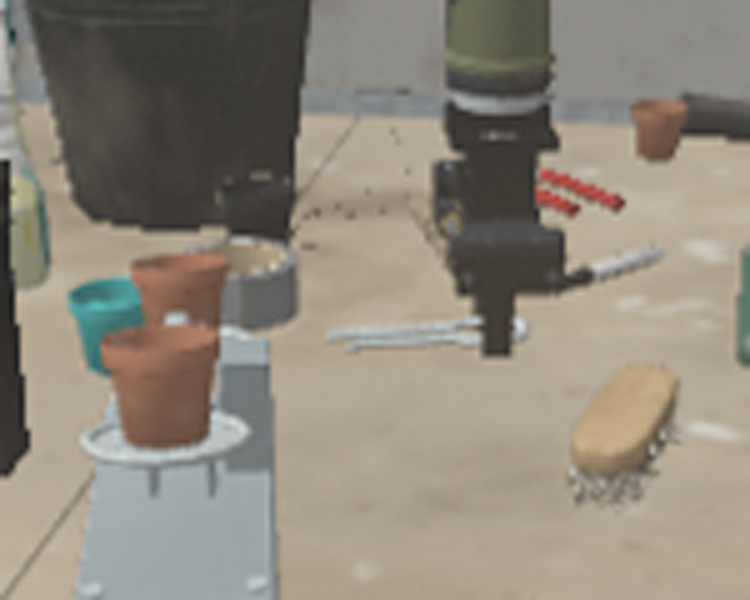

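{"api": "play_rows", "payload": {
  "targets": "0 0 1.2 0 -0.01 0 -1; 0 0 1.2 0 0 0 -1; 0 0 0.4 0 0 0 -1; 0 0 0 0 0 0 -1; 0 0 0 0 0 0 -1"
}}

```text
time: 8.57
position: [0.4559, -0.3232, 0.1897]
tool_rot: [3.105, 0.392, 0.007]
ft_force: [0.7, -0.1, 0.2]
grip_width: 0.503
```

```bash
python3 mv.py .45 -.32 .022 .245
```

```text
grasp now [ 0.4568 -0.325   0.0257] shift cm [-0.49 -0.46  0.36] turn [ 0.012 -0.003  0.006] t 8.575 F [ 0.7 -0.1  0.2] q [ 0.93  0.36 -0.42  1.89  0.19  0.91 -0.9 ]
```

Lower a touch, release, and rise.

{"api": "play_rows", "payload": {
  "targets": "0 0 0.4 0 0 0 -1; 0 0 0 0 0 0 1; 0 0 0 0 0 0 1; 0 0 0 0 0 0 1; 0 0 0 0 0 0 1; 0 0 -1 0 0 0 1; 0 0 -2 0 0 0 1; 0 0 -5 0 0 0 1; 0 0 -6 0 0 0 1; 0 0 -6 0 0 0 1"
}}

```text
time: 9.82
position: [0.4535, -0.3203, 0.3894]
tool_rot: [3.111, 0.393, -0.001]
ft_force: [0.0, -0.3, -0.6]
grip_width: 0.997
```

```bash
python3 mv.py .6609 -.211 .26 .245; python3 - <<'E'
from h import *
im=grab('top','g');crop(im,270,100,430,220,5,'g1');im=grab('side','g');crop(im,240,120,390,240,5,'g2')
E
```

```text
grasp now [ 0.4535 -0.3213  0.2254] shift cm [22.81 -5.4  -3.52] turn [0.006 0.001 0.007] t 9.825 F [ 0.  -0.3 -0.6] q [ 0.98  0.15 -0.45  1.7   0.07  1.3  -0.81]
```

View pics/g1.png

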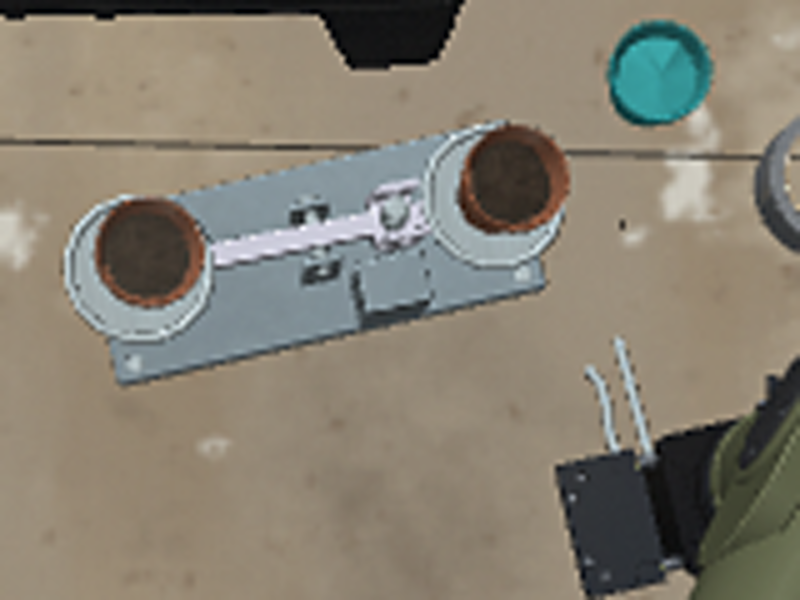

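View pics/g2.png

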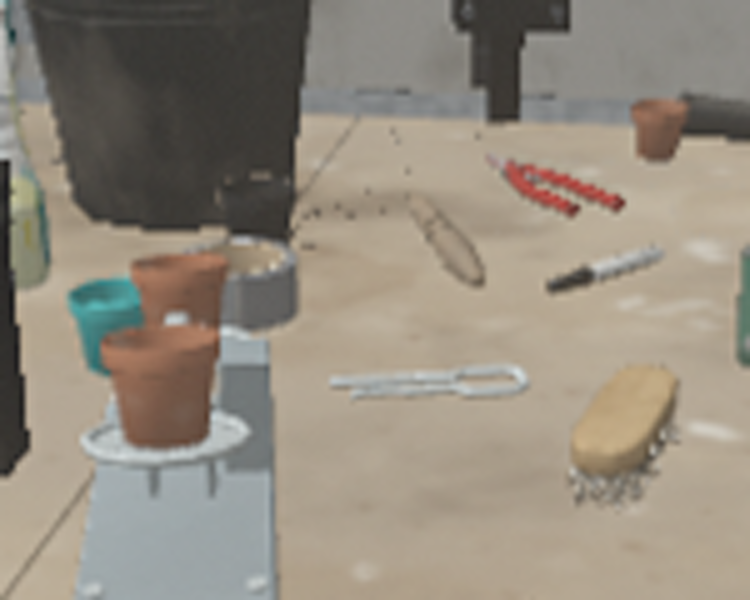

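```bash
python3 - <<'E'
from h import *
np.set_printoptions(precision=4,suppress=True)
im=load('top','g');c=lambda x,y:(270+(x-2)/5,100+(y-2)/5)
for p in((513,178),(516,178)):print('rim R',atz(im,*c(*p),.125))
print('rim L',atz(im,*c(150,251),.164))
P=cloud(im);u,v=map(int,c(513,178));print(P[v-2:v+3,u-2:u+3].reshape(-1,3).mean(0))
A=np.concatenate([P.reshape(-1,3),cloud(load('side','g')).reshape(-1,3)])
m=(A[:,0]>.7)&(A[:,0]<.9)&(A[:,2]>.15)&(A[:,1]>-.4)&(A[:,1]<0)
for x in(.74,.76,.78,.8,.85):
  k=m&(abs(A[:,0]-x)<.012);print(x,k.sum(),[('%.2f'%z,round(float(np.nanmin(A[k&(abs(A[:,2]-z)<.05)][:,1],initial=9)),3)) for z in(.2,.3,.4,.5,.6)])
E
cat > mv2.py <<'E'
# pot grasp: tool z = -pot axis (leaning -ey by tilt), jaw (tool y) heading angle phi
from mv import *
def rem2(g,phi,tilt,yaw=.245):
    ey=np.array([-np.sin(yaw),np.cos(yaw),0]);ax=np.array([0,0,1])*np.cos(tilt)-ey*np.sin(tilt)
    z=-ax;y=np.array([np.cos(phi),np.sin(phi),0]);y-=z*(y@z);y/=np.linalg.norm(y)
    T=np.stack([np.cross(y,z),y,z],1)
    s=ctrl.get_state();M=R.from_rotvec(s['tool_rot']).as_matrix();p=s['position'];gp=p+M[:,2]*.164
    W=np.array(g)-T[:,2]*.164-p
    print('grasp',gp.round(4),'tcp delta world cm',(W*100).round(2),'in tool',(M.T@W*100).round(2),'turn',R.from_matrix(M.T@T).as_rotvec().round(3),'t',s['time'],'q',s['joint_positions'].round(2),'F',s['ft_force'].round(1))
if __name__=='__main__':
    a=list(map(float,sys.argv[1:]));rem2(a[:3],a[3],a[4])
E
python3 mv2.py .664 -.219 .25 -.75 .16;python3 mv2.py .664 -.219 .25 -.75 0
```

```text
rim R [ 0.6631 -0.2162  0.125 ]
rim R [ 0.6631 -0.2181  0.125 ]
rim L [0.6051 0.01   0.164 ]
[ 0.6669 -0.2174  0.1091]
0.74 116 [('0.20', -0.094), ('0.30', 9.0), ('0.40', -0.009), ('0.50', 9.0), ('0.60', -0.008)]
0.76 5096 [('0.20', -0.187), ('0.30', -0.183), ('0.40', -0.191), ('0.50', -0.17), ('0.60', -0.189)]
0.78 5893 [('0.20', -0.195), ('0.30', -0.19), ('0.40', -0.201), ('0.50', -0.191), ('0.60', -0.199)]
0.8 2660 [('0.20', -0.195), ('0.30', -0.145), ('0.40', -0.202), ('0.50', -0.145), ('0.60', -0.201)]
0.85 485 [('0.20', 9.0), ('0.30', 9.0), ('0.40', 9.0), ('0.50', -0.183), ('0.60', -0.198)]
grasp [ 0.4576 -0.3235  0.2317] tcp delta world cm [21.46  7.67  1.62] in tool [22.71 -2.05 -1.5 ] turn [ 0.174  0.045 -0.573] t 9.925 q [ 0.98  0.15 -0.45  1.69  0.08  1.3  -0.81] F [0.8 0.6 0.1]
grasp [ 0.4576 -0.3235  0.2317] tcp delta world cm [20.83 10.2   1.83] in tool [22.73 -4.66 -1.75] turn [ 0.019 -0.002 -0.569] t 9.925 q [ 0.98  0.15 -0.45  1.69  0.08  1.3  -0.81] F [0.8 0.6 0.1]
```

{"api": "play_rows", "payload": {
  "targets": "0 0 -0.5 0.044 0.011 -0.143 1; 0 0 -0.5 0.044 0.011 -0.143 1; 0 0 -0.5 0.044 0.011 -0.143 1; 0 0 -0.5 0.044 0.011 -0.143 1; 0 0 0 0 0 0 1"
}}

```text
time: 10.55
position: [0.4556, -0.3209, 0.4198]
tool_rot: [-2.721, -1.222, -0.042]
ft_force: [-0.3, -0.5, -0.2]
grip_width: 0.996
```

```bash
python3 mv2.py .663 -.217 .25 -.75 .16
```

```text
grasp [ 0.4492 -0.2954  0.258 ] tcp delta world cm [21.38  7.86 -0.79] in tool [19.98 10.89  1.17] turn [-0.001 -0.     0.018] t 10.55 q [ 1.04  0.2  -0.5   1.6  -0.02  1.48 -0.18] F [-0.3 -0.5 -0.2]
```

{"api": "play_rows", "payload": {
  "targets": "4 2.2 0 0 0 0.018 1; 4 2.2 0 0 0 0 1; 4 2.2 0 0 0 0 1; 4 2.2 0 0 0 0 1; 3 1.6 0 0 0 0 1; 0 0 0 0 0 0 1"
}}

```text
time: 11.3
position: [0.6659, -0.2515, 0.4208]
tool_rot: [-2.751, -1.168, -0.038]
ft_force: [-0.1, 0.4, 0.1]
grip_width: 1.004
```

```bash
python3 mv2.py .663 -.217 .18 -.75 .16
```

```text
grasp [ 0.6599 -0.2268  0.2587] tcp delta world cm [ 0.34  0.91 -7.89] in tool [0.24 0.65 7.91] turn [ 0.005  0.002 -0.023] t 11.3 q [ 0.7   0.54 -0.54  1.18  0.13  1.55 -0.56] F [-0.1  0.4  0.1]
```

{"api": "play_rows", "payload": {
  "targets": "0 0 3 0.005 0.002 -0.023 1; 0 0 3 0 0 0 1; 0 0 0 0 0 0 1"
}}

```text
time: 11.68
position: [0.662, -0.2432, 0.3605]
tool_rot: [-2.739, -1.19, -0.038]
ft_force: [0.1, -0.0, -0.2]
grip_width: 0.998
```

```bash
python3 mv2.py .6656 -.227 .18 -.75 .16; python3 mv2.py .663 -.217 .115 -.75 .16
```

```text
grasp [ 0.6556 -0.2184  0.1985] tcp delta world cm [ 1.   -0.91 -1.86] in tool [-0.14  1.58  1.66] turn [ 0.002  0.002 -0.007] t 11.675 q [ 0.71  0.55 -0.55  1.29  0.14  1.44 -0.55] F [ 0.1 -0.  -0.2]
grasp [ 0.6556 -0.2184  0.1985] tcp delta world cm [ 0.74  0.09 -8.36] in tool [-0.14  1.58  8.24] turn [ 0.002  0.002 -0.007] t 11.675 q [ 0.71  0.55 -0.55  1.29  0.14  1.44 -0.55] F [ 0.1 -0.  -0.2]
```

{"api": "play_rows", "payload": {
  "targets": "-0.15 1.55 0 0.002 0.002 -0.007 1; 0 0 0 0 0 0 1; 0 0 2 0 0 0 1; 0 0 0 0 0 0 1"
}}

```text
time: 12.18
position: [0.672, -0.2547, 0.341]
tool_rot: [-2.739, -1.195, -0.045]
ft_force: [1.2, 0.2, -0.3]
grip_width: 1.0
```

```bash
python3 mv2.py .663 -.217 .115 -.75 .16; python3 - <<'E'
from h import *
im=grab('top','i');crop(im,300,90,420,190,6,'i1');im=grab('side','i');crop(im,240,120,340,200,7,'i2')
E
```

```text
grasp [ 0.6665 -0.2298  0.179 ] tcp delta world cm [-0.27  1.23 -6.41] in tool [ 0.15 -0.2   6.53] turn [ 0.006 -0.001 -0.003] t 12.175 q [ 0.71  0.59 -0.54  1.27  0.15  1.42 -0.54] F [ 1.2  0.2 -0.3]
```

View pics/i2.png

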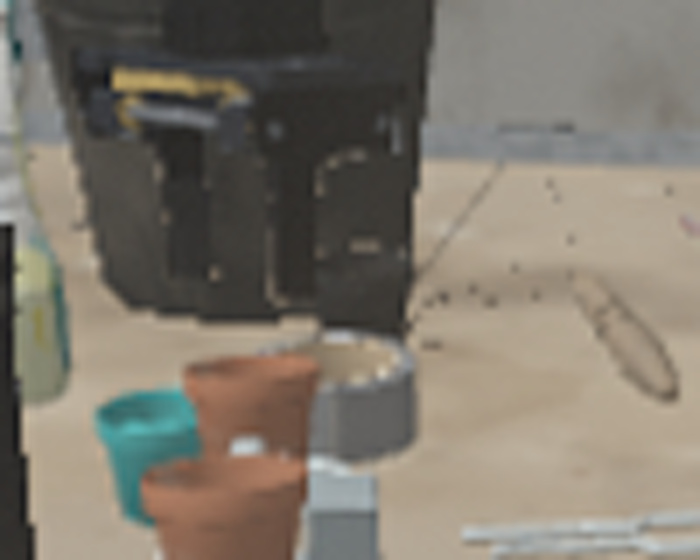

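View pics/i1.png

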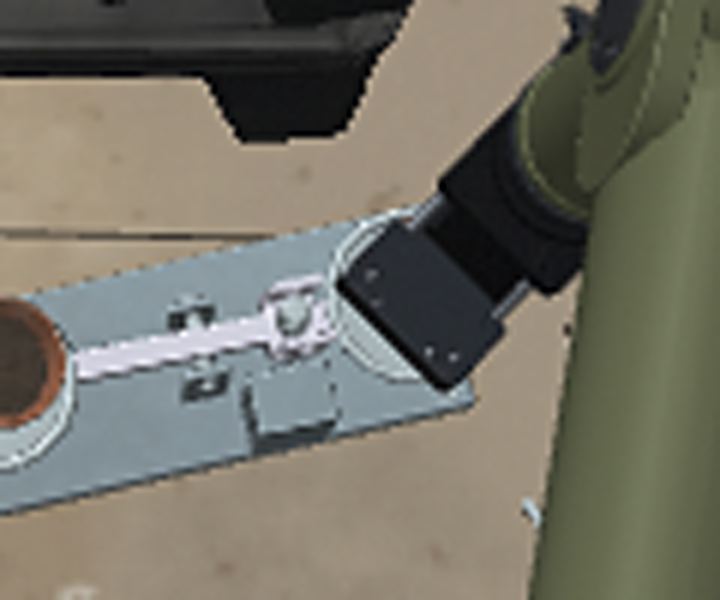

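{"api": "play_rows", "payload": {
  "targets": "0.1 -0.2 1.5 0.006 0 -0.003 1; 0 0 1 0 0 0 1; 0 0 0 0 0 0 1"
}}

```text
time: 12.65
position: [0.6709, -0.2479, 0.3176]
tool_rot: [-2.733, -1.2, -0.046]
ft_force: [-0.8, 1.2, 0.1]
grip_width: 0.998
```

```bash
python3 mv2.py .663 -.217 .115 -.75 .16; python3 - <<'E'
from h import *
im=grab('side','j');crop(im,240,120,340,200,7,'j2')
g=np.array([.663,-.217,.115]);ax=np.array([.0386,-.1547,.987]);
yj=np.array([np.cos(.75),-np.sin(.75),0])
for h in(-.018,.0,.01):print(h,[np.round(proj(im,g+ax*h+yj*s),1).tolist() for s in(-.034,0,.034)])
E
```

```text
grasp [ 0.6652 -0.2225  0.1557] tcp delta world cm [-0.16  0.55 -4.07] in tool [-0.07  0.04  4.11] turn [ 0.003 -0.003  0.001] t 12.65 q [ 0.71  0.6  -0.54  1.31  0.15  1.38 -0.54] F [-0.8  1.2  0.1]
-0.018 [[280.4, 182.9], [275.3, 180.1], [270.4, 177.5]]
0.0 [[280.2, 177.7], [275.0, 175.0], [270.1, 172.5]]
0.01 [[280.0, 174.8], [274.9, 172.2], [269.9, 169.7]]
```

View pics/j2.png

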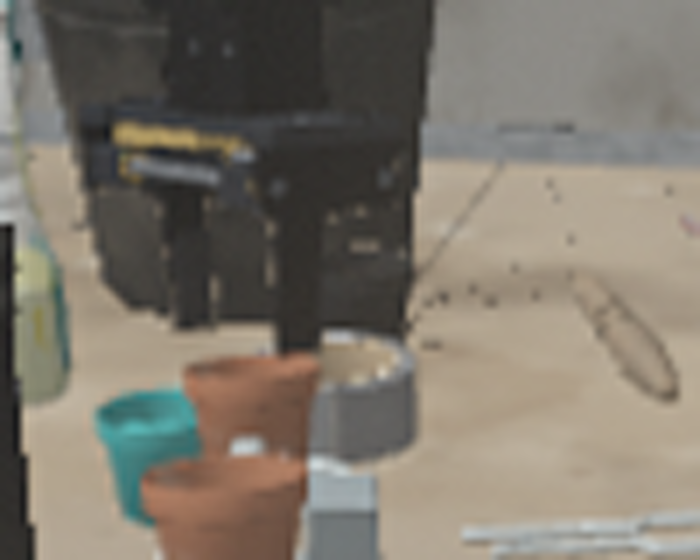

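{"api": "play_rows", "payload": {
  "targets": "-0.2 -0.1 1 0 0 0 1; 0 0 1.4 0 0 0 1; 0 0 1 0 0 0 1; 0 0 0.4 0 0 0 1; 0 0 0 0 0 0 1"
}}

```text
time: 13.32
position: [0.6674, -0.2426, 0.2776]
tool_rot: [-2.733, -1.2, -0.046]
ft_force: [0.7, 0.7, 0.8]
grip_width: 1.0
```

```bash
python3 mv2.py .661 -.217 .115 -.75 .16; python3 - <<'E'
from h import *
im=grab('side','k');crop(im,240,120,340,200,7,'k2')
E
```

```text
grasp [ 0.6617 -0.2172  0.1157] tcp delta world cm [-0.    0.02 -0.07] in tool [ 0.01 -0.01  0.08] turn [ 0.003 -0.003  0.001] t 13.325 q [ 0.71  0.62 -0.53  1.37  0.16  1.3  -0.55] F [0.7 0.7 0.8]
```

View pics/k2.png

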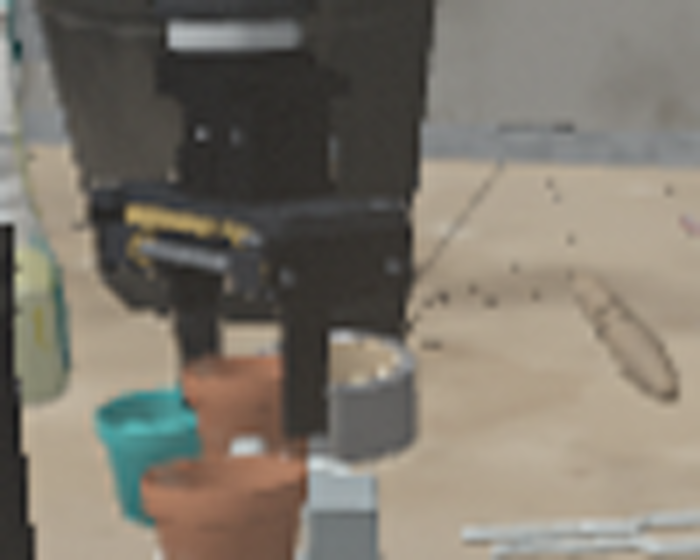

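Fingers straddle the pot with no contact force. Close.

{"api": "play_rows", "payload": {
  "targets": "0 0 0 0 0 0 -1; 0 0 0 0 0 0 -1; 0 0 0 0 0 0 -1; 0 0 0 0 0 0 -1",
  "newtons": 25
}}

```text
time: 13.88
position: [0.6678, -0.2429, 0.2791]
tool_rot: [-2.735, -1.2, -0.048]
ft_force: [0.7, -0.3, -0.9]
grip_width: 0.764
```

```bash
python3 mv2.py .661 -.217 .115 -.75 .16
```

```text
grasp [ 0.6625 -0.2176  0.1171] tcp delta world cm [-0.05  0.05 -0.22] in tool [-0.01 -0.04  0.23] turn [ 0.005 -0.004  0.001] t 13.875 q [ 0.71  0.62 -0.53  1.36  0.16  1.3  -0.55] F [ 0.7 -0.3 -0.9]
```

{"api": "play_rows", "payload": {
  "targets": "0 0 -0.6 0 0 0 -1; 0 0 -1 0 0 0 -1; 0 0 -1.5 0 0 0 -1; 0 0 -2.5 0 0 0 -1; 0 0 -3 0 0 0 -1; 0 0 -3 0 0 0 -1; 0 0 0 0 0 0 -1"
}}

```text
time: 14.75
position: [0.6713, -0.2623, 0.4]
tool_rot: [-2.736, -1.199, -0.048]
ft_force: [0.8, -0.9, -3.2]
grip_width: 0.759
```

```bash
python3 mv2.py .60 -.24 .32 -.75 0; python3 - <<'E'
from h import *
im=grab('side','l');crop(im,240,80,390,240,5,'l2')
E
```

```text
grasp [ 0.666  -0.2372  0.238 ] tcp delta world cm [-7.13  2.23  8.4 ] in tool [-2.46 -7.79 -7.73] turn [-0.128 -0.091  0.005] t 14.75 q [ 0.71  0.57 -0.54  1.19  0.14  1.52 -0.53] F [ 0.8 -0.9 -3.2]
```

View pics/l2.png

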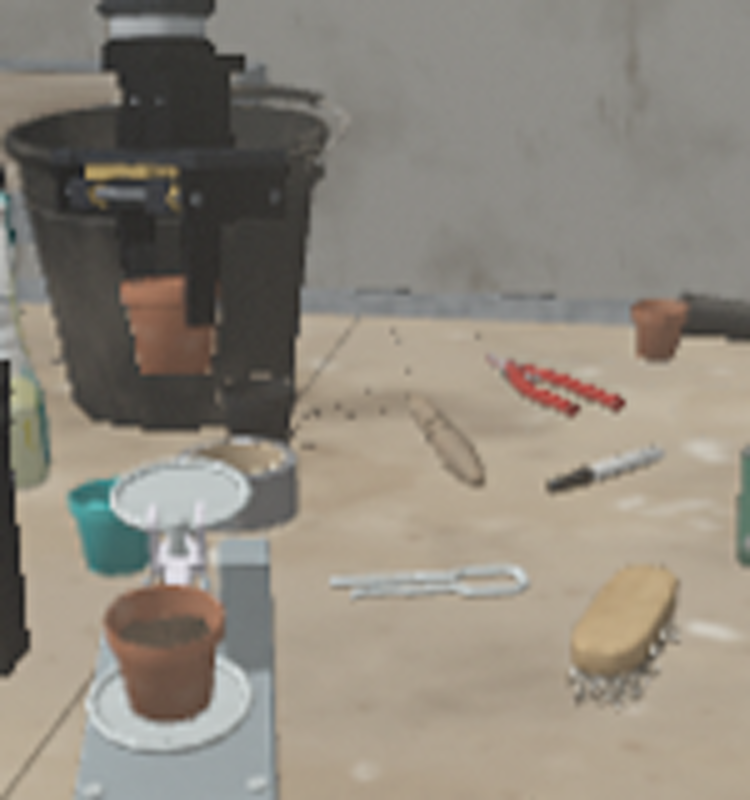

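{"api": "play_rows", "payload": {
  "targets": "-0.6 -2 -2.5 -0.043 -0.03 0 -1; -0.9 -2.9 -2.5 -0.043 -0.03 0 -1; -0.9 -2.9 -2.7 -0.042 -0.03 0 -1; 0 0 0 0 0 0 -1"
}}

```text
time: 15.3
position: [0.5968, -0.2334, 0.4733]
tool_rot: [-2.869, -1.261, 0.017]
ft_force: [1.5, -0.1, -3.4]
grip_width: 0.762
```

```bash
python3 mv2.py .45 -.1 .30 -.75 0;python3 mv2.py .434 .385 .30 -.75 0
```

```text
grasp [ 0.5947 -0.233   0.3093] tcp delta world cm [-14.68  13.34  -0.93] in tool [ -0.09 -19.83   1.16] turn [-0.012  0.007  0.007] t 15.3 q [ 0.75  0.33 -0.55  1.34  0.17  1.53 -0.53] F [ 1.5 -0.1 -3.4]
grasp [ 0.5947 -0.233   0.3093] tcp delta world cm [-16.28  61.84  -0.93] in tool [ 34.55 -53.81   1.31] turn [-0.012  0.007  0.007] t 15.3 q [ 0.75  0.33 -0.55  1.34  0.17  1.53 -0.53] F [ 1.5 -0.1 -3.4]
```

{"api": "play_rows", "payload": {
  "targets": "0 -4 0 0 0 0 -1; 0 -5 0 0 0 0 -1; 0 -5 0 0 0 0 -1; 1 -5 0 0 0 0 -1; 3 -4 0 0 0 0 -1; 3.6 -3.3 0 0 0 0 -1; 3.6 -3.3 0 0 0 0 -1; 3.6 -3.3 0 0 0 0 -1; 0 0 0 0 0 0 -1"
}}

```text
time: 16.42
position: [0.4504, 0.1051, 0.4605]
tool_rot: [-2.85, -1.246, 0.041]
ft_force: [0.3, -0.7, -3.6]
grip_width: 0.762
```

```bash
python3 mv2.py .434 .385 .25 -.75 0
```

```text
grasp [0.4444 0.108  0.2967] tcp delta world cm [-1.64 27.99 -4.65] in tool [ 19.49 -20.02   5.2 ] turn [-0.039  0.012  0.003] t 16.425 q [ 0.64 -0.09 -0.85  1.77 -0.09  1.47 -0.94] F [ 0.3 -0.7 -3.6]
```

{"api": "play_rows", "payload": {
  "targets": "2.8 -2.8 0 -0.01 0.004 0 -1; 3 -3.2 0 -0.01 0.004 0 -1; 3 -3.2 0.5 -0.01 0.004 0 -1; 3 -3.2 0.5 0 0 0 -1; 0 0 0 0 0 0 -1"
}}

```text
time: 17.05
position: [0.4415, 0.2749, 0.4448]
tool_rot: [-2.872, -1.243, 0.02]
ft_force: [1.1, -1.3, -3.5]
grip_width: 0.762
```

```bash
python3 mv2.py .434 .385 .2 -.75 0
```

```text
grasp [0.4387 0.2759 0.2809] tcp delta world cm [-0.75 11.01 -8.08] in tool [ 7.57 -7.95  8.16] turn [-0.017  0.007 -0.004] t 17.05 q [ 0.42  0.12 -1.09  1.68  0.09  1.42 -1.43] F [ 1.1 -1.3 -3.5]
```

{"api": "play_rows", "payload": {
  "targets": "2.3 -2.4 1.5 -0.015 0.006 0 -1; 2.5 -2.6 1.5 0 0 0 -1; 2 -2 1.5 0 0 0 -1; 0.6 -0.7 1.5 0 0 0 -1; 0 0 0 0 0 0 -1"
}}

```text
time: 17.68
position: [0.4422, 0.3748, 0.3753]
tool_rot: [2.886, 1.227, -0.021]
ft_force: [0.5, 0.0, -2.1]
grip_width: 0.76
```

```bash
python3 mv2.py .434 .386 .057 -.75 0; python3 - <<'E'
from h import *
im=grab('top','m');crop(im,130,130,270,250,5,'m1');im=grab('side','m');crop(im,220,170,420,380,3,'m2')
E
```

```text
grasp [0.4405 0.3732 0.2113] tcp delta world cm [ -0.82   1.12 -15.43] in tool [ 0.45 -1.36 15.42] turn [-0.001  0.014 -0.017] t 17.675 q [ 0.12  0.37 -1.07  1.64  0.33  1.35 -1.76] F [ 0.5  0.  -2.1]
```

View pics/m2.png

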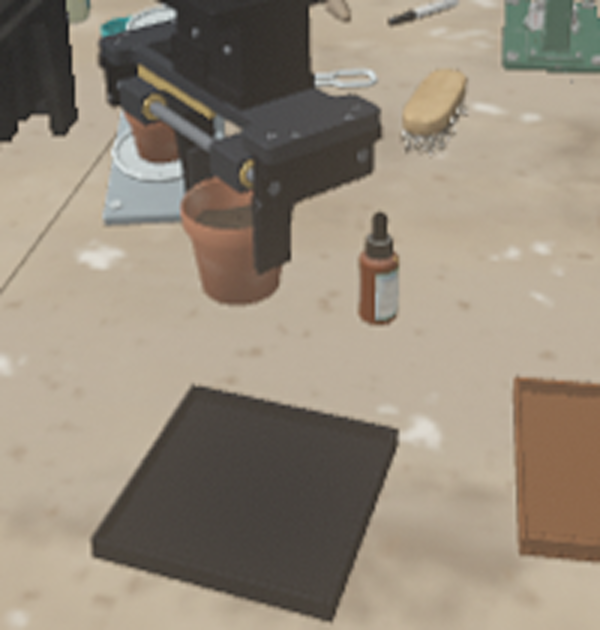

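{"api": "play_rows", "payload": {
  "targets": "0.4 -1.2 2.5 0 0.014 -0.017 -1; 0 0 3 0 0 0 -1; 0 0 3 0 0 0 -1; 0 0 2 0 0 0 -1; 0 0 0 0 0 0 -1"
}}

```text
time: 18.4
position: [0.4427, 0.3806, 0.2743]
tool_rot: [2.885, 1.234, 0.02]
ft_force: [0.9, -0.1, -1.7]
grip_width: 0.762
```

```bash
python3 mv2.py .434 .386 .057 -.75 0; python3 - <<'E'
from h import *
im=grab('top','n');crop(im,130,130,270,250,5,'n1');im=grab('side','n');crop(im,220,220,380,380,4,'n2')
E
```

```text
grasp [0.4449 0.3808 0.1103] tcp delta world cm [-0.87  0.54 -5.33] in tool [-0.27 -1.05  5.32] turn [ 0.009 -0.01  -0.012] t 18.4 q [ 0.06  0.46 -1.    1.75  0.43  1.16 -1.84] F [ 0.9 -0.1 -1.7]
```

View pics/n2.png

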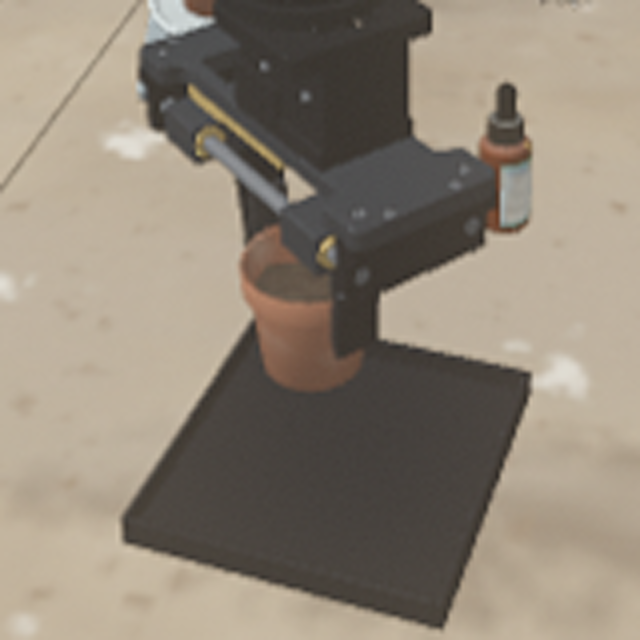

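{"api": "play_rows", "payload": {
  "targets": "-0.2 -0.9 2 0.009 -0.01 -0.012 -1; 0 0 1.5 0 0 0 -1; 0 0 0.8 0 0 0 -1; 0 0 0.2 0 0 0 -1; 0 0 0 0 0 0 -1"
}}

```text
time: 19.12
position: [0.4353, 0.3879, 0.2296]
tool_rot: [-2.878, -1.254, -0.008]
ft_force: [-0.4, -0.3, -2.7]
grip_width: 0.764
```

```bash
python3 mv2.py .434 .386 .055 -.75 0; python3 - <<'E'
from h import *
im=grab('side','o');crop(im,220,220,380,380,4,'o2')
E
```

```text
grasp [0.4359 0.3886 0.0657] tcp delta world cm [-0.13 -0.19 -1.06] in tool [-0.23  0.03  1.06] turn [-0.    -0.006  0.001] t 19.125 q [ 0.01  0.52 -0.97  1.79  0.48  1.09 -1.88] F [-0.4 -0.3 -2.7]
```

View pics/o2.png

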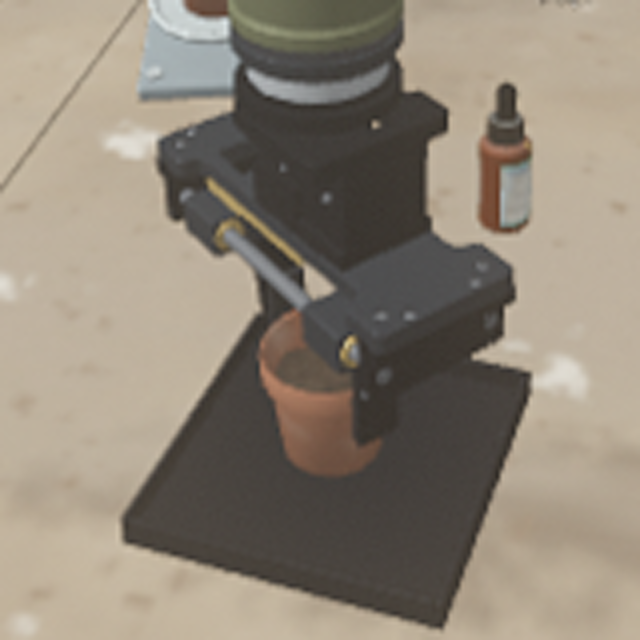

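{"api": "play_rows", "payload": {
  "targets": "0 0 0.4 0 0 0 -1; 0 0 0.2 0 0 0 -1; 0 0 0 0 0 0 -1"
}}

```text
time: 19.55
position: [0.4358, 0.3881, 0.2242]
tool_rot: [-2.878, -1.253, -0.01]
ft_force: [0.3, -0.5, -3.6]
grip_width: 0.76
```

{"api": "play_rows", "payload": {
  "targets": "0 0 0.3 0 0 0 -1; 0 0 0.1 0 0 0 -1; 0 0 0 0 0 0 -1"
}}

```text
time: 19.92
position: [0.4359, 0.3881, 0.2201]
tool_rot: [-2.878, -1.253, -0.011]
ft_force: [1.3, 0.5, -3.4]
grip_width: 0.758
```

{"api": "play_rows", "payload": {
  "targets": "0 0 0.25 0 0 0 -1; 0 0 0 0 0 0 -1"
}}

```text
time: 20.18
position: [0.436, 0.389, 0.2205]
tool_rot: [-2.879, -1.254, -0.013]
ft_force: [0.5, 0.5, -2.8]
grip_width: 0.764
```

{"api": "play_rows", "payload": {
  "targets": "0 0 0.25 0 0 0 -1; 0 0 0 0 0 0 -1"
}}

```text
time: 20.42
position: [0.4362, 0.3897, 0.2201]
tool_rot: [-2.879, -1.254, -0.016]
ft_force: [0.7, 0.2, -3.3]
grip_width: 0.761
```

{"api": "play_rows", "payload": {
  "targets": "0 0 0.5 0 0 0 -1; 0 0 0.3 0 0 0 -1"
}}

```text
time: 20.68
position: [0.4366, 0.3915, 0.2188]
tool_rot: [2.878, 1.253, 0.02]
ft_force: [-6.0, -7.8, 20.6]
grip_width: 0.765
```

```bash
python3 mv2.py .434 .386 .055 -.75 0; python3 - <<'E'
from h import *
im=grab('side','p');crop(im,220,220,380,380,4,'p2')
E
```

```text
grasp [0.4387 0.3919 0.0548] tcp delta world cm [-0.26 -0.55  0.02] in tool [-0.57  0.18 -0.02] turn [ 0.008 -0.011  0.001] t 20.675 q [-0.01  0.53 -0.96  1.79  0.5   1.07 -1.9 ] F [-6.  -7.8 20.6]
```

View pics/p2.png

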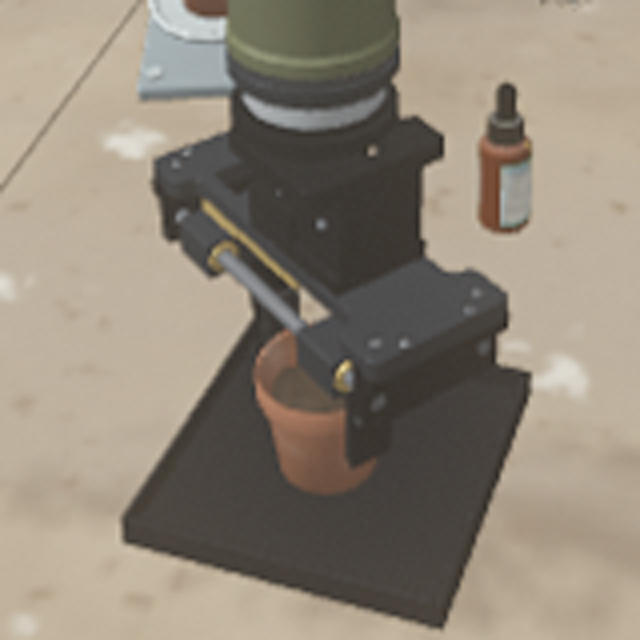

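{"api": "play_rows", "payload": {
  "targets": "0 0 -0.1 0 0 0 -1; 0 0 0 0 0 0 -1; 0 0 0 0 0 0 1; 0 0 0 0 0 0 1; 0 0 0 0 0 0 1; 0 0 0 0 0 0 1"
}}

```text
time: 21.48
position: [0.4369, 0.3916, 0.219]
tool_rot: [2.879, 1.254, 0.021]
ft_force: [1.3, 0.6, 0.4]
grip_width: 0.992
```

```bash
python3 mv2.py .434 .386 .055 -.75 0; python3 - <<'E'
from h import *
im=grab('side','q');crop(im,220,220,380,380,4,'q2')
E
```

```text
grasp [0.439  0.3922 0.055 ] tcp delta world cm [-0.29 -0.56 -0.  ] in tool [-0.6   0.17 -0.  ] turn [ 0.007 -0.012  0.001] t 21.475 q [-0.01  0.53 -0.96  1.79  0.5   1.07 -1.9 ] F [1.3 0.6 0.4]
```

View pics/q2.png

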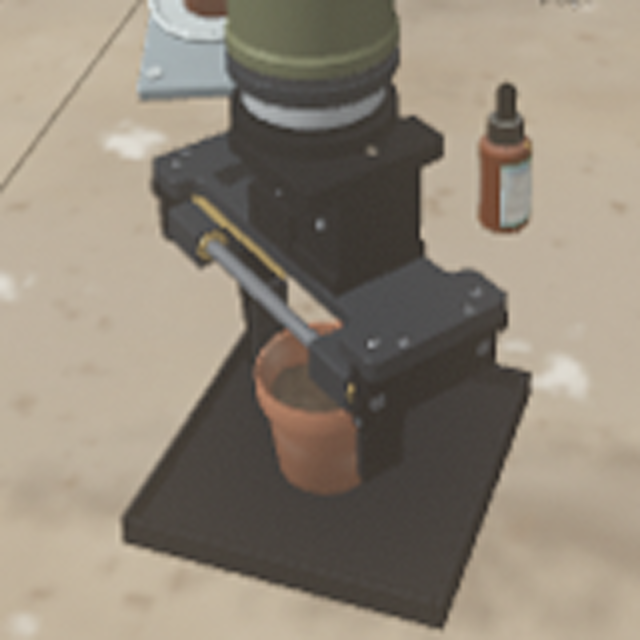

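{"api": "play_rows", "payload": {
  "targets": "0 0 -0.7 0 0 0 1; 0 0 -1.5 0 0 0 1; 0 0 -2.5 0 0 0 1; 0 0 -4 0 0 0 1; 0 0 -5 0 0 0 1; 0 0 -5 0 0 0 1; 0 -4 -2 0 0 0 1; 0 -5 0 0 0 0 1; 0 -5 0 0 0 0 1; 0 0 0 0 0 0 1"
}}

```text
time: 22.78
position: [0.3269, 0.4892, 0.443]
tool_rot: [-2.878, -1.253, -0.038]
ft_force: [0.5, -0.1, 0.7]
grip_width: 1.0
```

```bash
python3 - <<'E'
from h import *
im=grab('top','r');crop(im,140,100,400,260,3,'r1');im=grab('side','r');
E
```

```text
(no output)
```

View pics/r1.png

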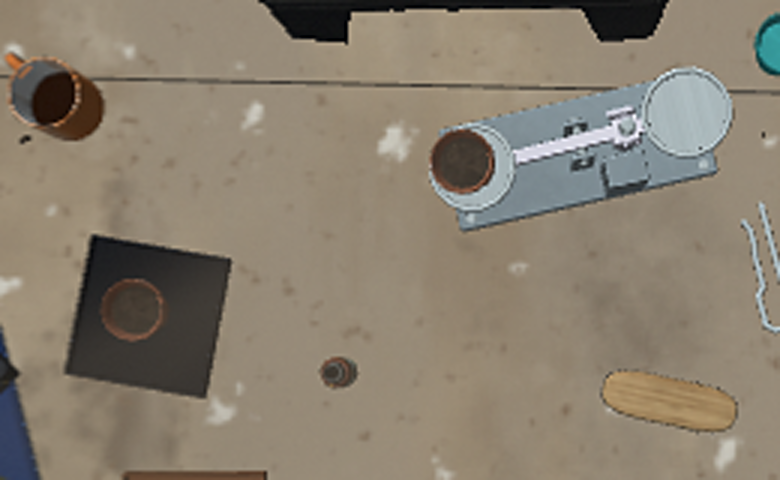

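View pics/r_side.png

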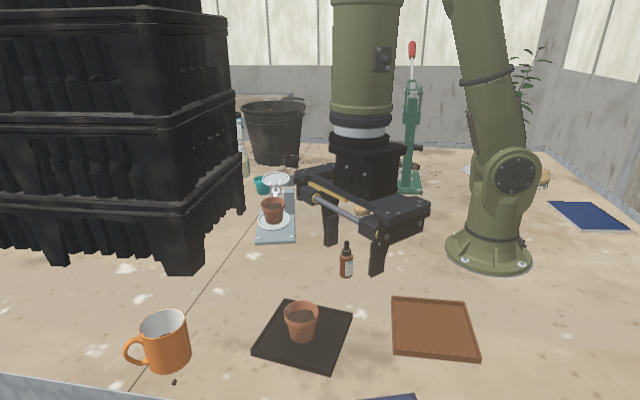

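```bash
python3 - <<'E'
from h import *
np.set_printoptions(precision=4,suppress=True)
im=load('top','r');c=lambda x,y:(140+(x-1)/3,100+(y-1)/3)
p=atz(im,*c(133,309),.064);print('pot',p,'off tray',np.linalg.norm(p[:2]-[.4336,.3865]))
l=atz(im,*c(462,161),.125);print('left rim',l,'pan pred',np.array([.6331,-.0946])+.12*np.array([-.2425,.97]))
P=cloud(im);print('clip region z',[P[int(v),int(u)].round(3) for u,v in(c(762,205),c(770,327))], 'loop',atz(im,*c(775,300),.004))
s=load('side','r');crop(s,240,160,360,240,6,'s1');print(np.abs(ctrl.get_state()['qd']).max())
crop(s,270,285,340,355,8,'s2');crop(im,380,150,440,230,8,'s3')
E
```

```text
pot [0.4392 0.3892 0.064 ] off tray 0.006219103440677319
left rim [0.5999 0.0304 0.125 ] pan pred [0.604  0.0218]
clip region z [array([ 0.576, -0.303,  0.006]), array([ 0.439, -0.315,  0.005])] loop [ 0.4678 -0.3212  0.004 ]
0.03534231689713232
```

View pics/s2.png

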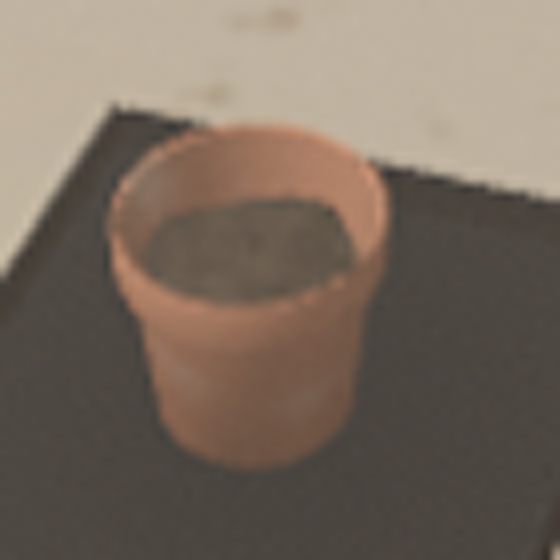

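View pics/s3.png

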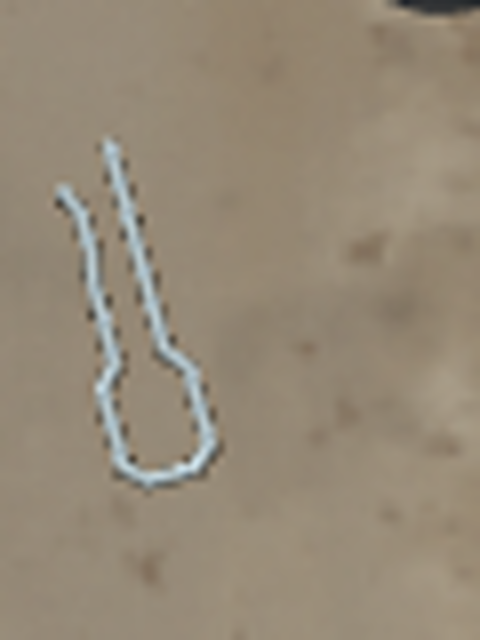

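View pics/s1.png

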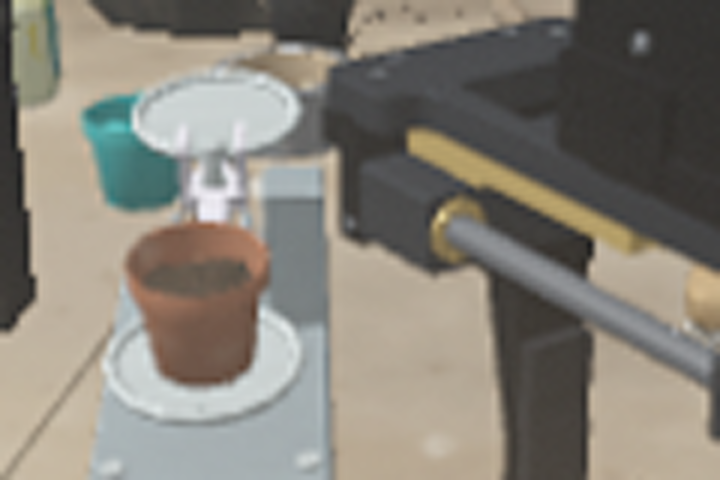

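The close crops show the pot upright near the tray centre, the clip flat on open bench, and the light pot on its pan. I'm handing in.

```bash
python3 -c "
from bench import ctrl
print(ctrl.close_job())"
```

```text
the job is handed in; nothing more can be done
None
```

The task is finished and handed in at about 23 s of the 54 s allowed; `close_job` reported no verdict.

- **Clip:** I pulled it straight out along -x with both pots on their pans, and it resisted with about 5 N. It now lies on open bench, clear of the balance and the tray. Depth readings on its tip and loop are 5–6 mm.
- **Heavier pot:** The right pan sank. The wrist force rose by about 3.3 N when I lifted that pot, which fits 0.3 kg. It stands upright in the black tray, about 6 mm from the tray centre.
- **Lighter pot:** It is still on the left pan, which has now sunk. It sits close to the pan's centre.
- **Dropper and brush:** In the last images they look unmoved from where they started.
- **Tape:** I saw it only in the background of the last side image. I did not check its position separately.

**Disagreements:**
- The side view put the right pot about 3 mm nearer the robot than the top view did. I split the difference and the grasp held.
- When I set the pot down, small downward moves had no effect at first. The next, larger one pressed it onto the tray with about 20 N, and I eased off before opening the gripper.

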